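Roll a turned shaft into a vee rest and set it against the end stop

TASK

Get the turned shaft that lies on the bench ready for measuring: with the fingers only pushing from outside, roll it along the bench and up the ramp until it drops into the groove of the low steel vee rest, then push it by its free end along the groove until it rests against the end stop. Do not pinch, lift or carry it, and leave everything else on the bench where it is. Finish clear of the shaft, with it lying still in the groove against the stop.

Things in the scene. Friction and masses are not known exactly. Their poses are not given: they have to be found in the camera images.
- shaft: The loose turned steel shaft: a plain grey round bar with shallow steps, 140 mm long, 22 mm in diameter (it rolls as a plain 22 mm cylinder), 0.24 to 0.48 kg, lying on its side in front of the ramp. Its y axis is the long axis. This origin lies on its round surface and goes round as it rolls: use shaft_mid for its place. It rolls freely, and back down the ramp if left there.
- shaft_mid (a point): The centre of the shaft, on its axis at mid-length, 70 mm from each end face; 11 mm above the bench at the start. y lies along the shaft; x and z turn as it rolls. It starts within 0.1 rad of parallel to the groove and 26 to 40 mm further from the end stop than its final place. A finger pushing its side drags on it as it turns: push slowly, at about the height of its axis.
- vee_rest: The low grey steel vee rest, fixed to the bench, elsewhere each time. Origin: on the bench, under the groove's bottom at mid-length. z up; y along the groove (90 degree vee, 136 mm long, y = -68 to +68 mm); x points from the ramp across the groove, roughly to the robot's left. The groove's bottom is 3 mm above the bench; the far flank rises at 45 degrees to a flat top 24 mm high (x = 22 to 35 mm).
- ramp_foot (a point): Middle of the ramp's lower edge, at bench height, at x = -90 mm of the rest. The ramp is 136 mm wide, as the groove is long, and rises evenly to 11 mm at x = -12.5 mm. Axes as the rest's.
- vee_lip (a point): Middle of the groove's near lip, 11 mm above the bench, at x = -9 mm of the rest, after 3.5 mm of flat land at the ramp's top. Rolling over it, the shaft's axis is 22 mm above the bench. Axes as the rest's.
- vee_stop (a point): Middle of the end stop's inner face, at the shaft's axis height (x = 0, y = -68, z = 17.5 mm of the rest). The stop is an upright plate 30 mm high and 10 mm thick, from x = -11 to +35 mm, at the end of the groove away from the robot; the end near the robot is open.
- vee_home (a point): Where the shaft's centre lies when it is seated in the groove against the stop: x = 0, y = +2, z = 17.5 mm of the rest. Its free end is then at y = +72 mm, 4 mm past the open end of the rest. Sliding it along the groove takes roughly 3 to 15 N at the end face, and may stick and slip; against the stop the force rises sharply.
- plug_gauge: Bystander: plug gauge with a dark hexagonal grip and two short bright round ends, 116 mm long, 22 mm thick, lying behind the vee rest. Origin under its middle. Leave it alone.
- bronze_bush: Bystander: flanged bronze bush standing on end, 40 mm across, 36 mm high, beyond the stop end. Origin under its middle. Leave it alone.
- flange: Bystander: round steel flange with a hub, 66 mm across, 25 mm high. Origin under its middle. Leave it alone.
- ring_gauge: Bystander: knurled ring gauge lying flat, 62 mm across, 22 mm high, to the left in front of the vee rest, near the bench edge. Origin under its middle. Leave it alone.
- micrometer: Bystander: micrometer lying flat, 125 x 48 x 14 mm, to the robot's right. Origin under its middle. Leave it alone.
- hex_bolt: Bystander: hexagon-head bolt lying on the bench, 64 mm long, 20 mm across the head. Origin under its middle. Leave it alone.
Mind the look-alikes: they are no part of the job. What is shaped like the shaft but yellow is not meant.

How it is judged:
By the outcome, as a careful person would: the job done as asked, in the order asked, and still so for the second after the job is handed in, with the robot touching nothing.
It also fails if it takes over 48 s, if anything falls off the work surface, if the arm or the gripper's body presses on something with over 40 N, if the wrist force passes 120 N, or if a joint passes its speed limit or range.

ROBOT

A 6-joint arm with a two-finger parallel gripper is mounted at the origin on a cart in front of the work surface, level with it; the furniture and walls round the work are solid. World frame = base frame: x ahead of the robot, y to its left, z up, the work surface at z = 0. Lengths are in mm, angles in rad, forces in N, time in s.
With the tool pointing down it reaches from about 300 to 775 mm from the base axis. Payload 14.6 kg.
Tool frame: the origin (TCP) lies between the finger pads; the fingertips stand 11 mm ahead of it and the grasp point (between the pads) lies 8 mm behind it; z points along the fingers, y is the line along which they close (so a half turn about z gives the same grasp; the last joint's range is limited). The gripper opens to 94 mm and grips with 3 to 60 N. Pads are 16 mm wide; open, the fingers measure 119 mm over their backs; the gripper's body (75 mm by 177 mm) begins 78 mm behind the grasp point.
Start: joints at [-1.234, 0.3, 1.521, -0, 1.321, -0.067], TCP at [216.096, -505.759, 216.446] pointing down, gripper open.
Joint ranges: [-3.03, 3.03], [-0.79, 2.21], [0.23, 2.52], [-1.04, 4.18], [0, 3.07], [-2.55, 2.55]. Speed limits (rad/s): [2.22, 2.22, 2.57, 3.14, 3.14, 3.14].

INTERFACE

Orientations are given as [roll, pitch, yaw] about the fixed x, y, z axes, in that order (R = Rz(yaw) Ry(pitch) Rx(roll)).
In Python, from cell import manip gives the robot as it stands. The module is installed in compiled form; this text tells all that it offers.
- The arm moves only by the tool arm_command, never from a script. Its argument "rows" is one flat list of numbers, 5 for each row, row after row: the shift along the world's x, y, z in mm, then the turn about the world's z in degrees, then the finger opening in mm, from 0 to 94. In form: [dx, dy, dz, twist, jaw, dx, dy, dz, twist, jaw, ...]. A call has 1 to 5 rows; each row shifts and turns the commanded pose from where the row before left it; what a row does not reach is not made up. A row lasts 1/8 s, in which the tool goes at most 62.5 mm and 10.7 degrees, less where a joint would pass 70% of its speed; a pose out of reach is approached as far as the arm can. A call is refused whole if a number of a shift passes 62.5 or a number of a turn 10.7, either way. A call with a gripper value outside its range is refused whole. The fingers move at their own pace and stop on an object; "newtons" is the grip in N (left out, the last holds). Time passes only in rows, so rows that do not move let the fingers close. It gives the time, the measured TCP pose, the force and the opening at its end, in the units of the state.
- manip.read_state(): the state, without advancing time (a new reading comes with each control period).
- manip.camera(name): name is "scene" or "side" or "wrist"; returns a dict with "image" (480x640x3 uint8, blue, green, red), "z_map" (480x640 float32, mm along the optical axis (not along the pixel's ray), 0 where there is no reading), "fx", "fy", "cx", "cy" (pixels), "pose" (4x4, takes a point from camera to world coordinates). Camera axes: x right, y down, z forward; pixel columns grow to the right and rows downward; lengths in mm; the calibration is good to about 2 mm. A picture is of the moment at which its call begins.
- manip.sign_off(): hands the job in, once; it reports no verdict.
The state is a dict: "clock": time; "joints": joint angles; "qd": joint speeds; "effort": joint torques, N m; "eef_pos": TCP position; "eef_rot": TCP orientation; "wrist_force": force on the tool from outside, world axes, zero at the start; "moment": the same for the moment, N m; "finger_gap": finger opening in mm.
Only numpy, scipy, OpenCV 4.12 (cv2) and the standard library are available. Lean on these libraries where they do the work, as an engineer would, in place of code of your own. Each camera call takes 0.05 s, during which the arm holds its last target. There are 200 camera calls.

## Working session

There is one attempt and no reset: what is moved stays moved. The work goes in short steps, Python scripts to look and compute and a tool call to move; the robot and the scene stay as the last step left them, time stands still between calls to the robot, and variables do not carry over. Pictures are saved under pics/ and viewed, on a budget of 10 in all, crops included, one or two more only if the job needs it, and the job is handed in when it is done.

Besides the shell and the picture viewer there is one more tool, called after "Request:" as name(argument=value, ...) on one line, values as JSON. arm_command: Moves the arm, as the interface text tells. Its arguments: {"type":"object","properties":{"rows":{"type":"array","items":{"type":"number"}},"newtons":{"type":"number"}},"required":["rows"]}

```bash
mkdir -p pics
cat > h.py <<'E'
import numpy as np, cv2
from cell import manip
def snap(n):
    c=manip.camera(n); np.savez(f'{n}.npz',**c); return c
def world(c):
    z=c['z_map']; v,u=np.indices(z.shape)
    p=np.stack([(u-c['cx'])/c['fx']*z,(v-c['cy'])/c['fy']*z,z],-1)
    P=np.array(c['pose']); return p@P[:3,:3].T+P[:3,3]
E
python3 - <<'E'
from h import *
for n in('scene','side'):
    c=snap(n); cv2.imwrite(f'pics/{n}0.png',c['image']); print(n,np.round(c['pose'],3).tolist(),c['fx'])
print(manip.read_state())
E
```

```text
scene [[0.804, -0.264, 0.532, -14.986], [-0.594, -0.377, 0.71, -851.998], [0.014, -0.888, -0.46, 596.587], [0.0, 0.0, 0.0, 1.0]] 535.85394171938
side [[0.823, 0.51, -0.25, 836.46], [0.568, -0.729, 0.382, -408.014], [0.012, -0.457, -0.89, 905.558], [0.0, 0.0, 0.0, 1.0]] 435.78489373460957
{'clock': 0.1, 'joints': array([-1.23359186e+00,  3.00412096e-01,  1.52151113e+00,  5.08422414e-05,
        1.32072613e+00, -6.66368989e-02]), 'qd': array([-0.0006954 , -0.00114417, -0.00256585,  0.00017564,  0.00107732,
        0.00083152]), 'effort': array([ 4.68132130e-03, -5.32641757e+01, -3.53284514e+01,  7.10295467e-02,
        2.35006335e-02, -7.90301056e-05]), 'eef_pos': array([ 216.03950072, -505.54608329,  215.94828735]), 'eef_rot': array([-3.14054157e+00, -1.19501578e-04,  4.03828696e-01]), 'wrist_force': array([-0.91036847, -0.05206252,  1.48206121]), 'moment': array([-0.01002533, -0.01184665,  0.03503457]), 'finger_gap': 93.92145967058202}
```

View pics/scene0.png

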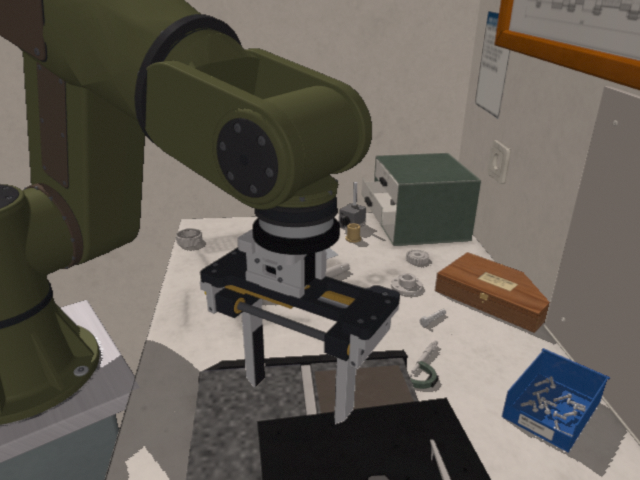

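View pics/side0.png

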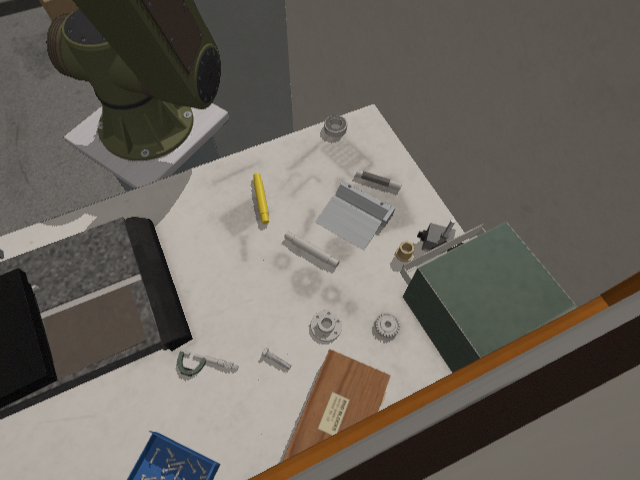

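The side view shows the candidates: the grey bar at (312,251), the yellow look-alike at (261,198), and the plug gauge at (377,181) behind the rest at (355,213). The grey bar in front of the ramp fits the description. Next I'll confirm it in a crop and measure.

Run:
```python
from h import *
c=dict(np.load('side.npz')); W=world(c); im=c['image']
print('bench z',np.median(W[260:300,230:270,2]))
z=W[...,2]
cv2.imwrite('pics/crop1.png',cv2.resize(im[160:290,230:420],None,fx=4,fy=4,interpolation=cv2.INTER_CUBIC))
hm=np.clip(z*6,0,255).astype(np.uint8)
cv2.imwrite('pics/h1.png',cv2.resize(hm[160:290,230:420],None,fx=4,fy=4,interpolation=cv2.INTER_NEAREST))
# shaft
m=np.zeros(z.shape,np.uint8); m[225:280,275:345]=(z[225:280,275:345]>6)
n,l,s,_=cv2.connectedComponentsWithStats(m)
k=1+np.argmax(s[1:,4]); P=W[l==k]; print('comp',s[1:].tolist())
def rect(P): 
    r=cv2.minAreaRect(P[:,:2].astype(np.float32)); return r
print('shaft',rect(P),P[:,2].max(),len(P))
# axis direction from points top
T=P[P[:,2]>17]; r=cv2.minAreaRect(T[:,:2].astype(np.float32)); print('top',r, T[:,:2].mean(0))
# rest: tall parts
m=np.zeros(z.shape,np.uint8); m[175:250,310:400]=(z[175:250,310:400]>3)
n,l,s,_=cv2.connectedComponentsWithStats(m); print(s[1:].tolist())
for i in range(1,n):
    if s[i,4]>60: P=W[l==i]; print(i,rect(P),P[:,2].max())
```

```text
bench z -1.3278300601815545
comp [[294, 225, 1, 1, 1], [340, 225, 1, 1, 1], [338, 231, 1, 1, 1], [284, 232, 56, 36, 548], [275, 234, 1, 1, 1], [343, 249, 1, 1, 1], [292, 256, 1, 1, 1], [299, 259, 1, 1, 1], [278, 260, 1, 1, 1], [305, 263, 1, 1, 1], [310, 262, 1, 1, 1], [286, 276, 1, 1, 1], [301, 278, 1, 1, 1], [310, 279, 1, 1, 1]]
shaft ((713.130859375, -195.07211303710938), (115.0380859375, 478.5233459472656), 43.59561538696289) 905.5575894167747 548
top ((712.26708984375, -196.3328857421875), (109.11955261230469, 478.565673828125), 43.24475860595703) [588.99323227 -65.71966654]
[[355, 175, 45, 16, 295], [345, 179, 1, 1, 1], [321, 181, 74, 62, 2253], [362, 183, 1, 1, 1], [321, 185, 1, 1, 1], [364, 187, 1, 1, 1], [364, 190, 1, 1, 1], [386, 193, 1, 1, 1], [320, 194, 1, 1, 1], [322, 199, 1, 1, 1], [321, 218, 1, 2, 2], [319, 220, 1, 1, 1], [328, 223, 2, 3, 3], [326, 224, 1, 1, 1], [332, 230, 2, 1, 2], [348, 233, 1, 1, 1], [377, 233, 1, 1, 1], [343, 234, 1, 1, 1], [347, 235, 1, 1, 1], [350, 235, 2, 4, 5], [353, 234, 2, 5, 5], [340, 236, 1, 1, 1], [346, 237, 1, 1, 1], [343, 238, 1, 1, 1], [345, 239, 1, 1, 1], [351, 240, 2, 2, 2], [355, 241, 1, 1, 1], [357, 240, 2, 1, 2], [360, 240, 4, 2, 5], [373, 241, 1, 1, 1], [391, 241, 1, 1, 1], [362, 243, 2, 1, 2], [368, 243, 1, 1, 1], [310, 244, 11, 6, 39], [359, 244, 1, 2, 2], [362, 245, 1, 2, 2], [386, 245, 1, 1, 1], [326, 247, 1, 1, 1], [359, 247, 1, 1, 1], [364, 246, 2, 2, 2], [383, 247, 1, 1, 1], [343, 249, 1, 1, 1], [367, 249, 1, 1, 1], [379, 248, 1, 1, 1], [397, 248, 3, 2, 5]]
1 ((744.2831420898438, -90.31130981445312), (112.49089813232422, 651.9762573242188), 25.968700408935547) 905.5575894167747
3 ((678.0255126953125, -140.482666015625), (162.7747039794922, 600.1696166992188), 15.460012435913086) 905.5575894167747
```

View pics/crop1.png

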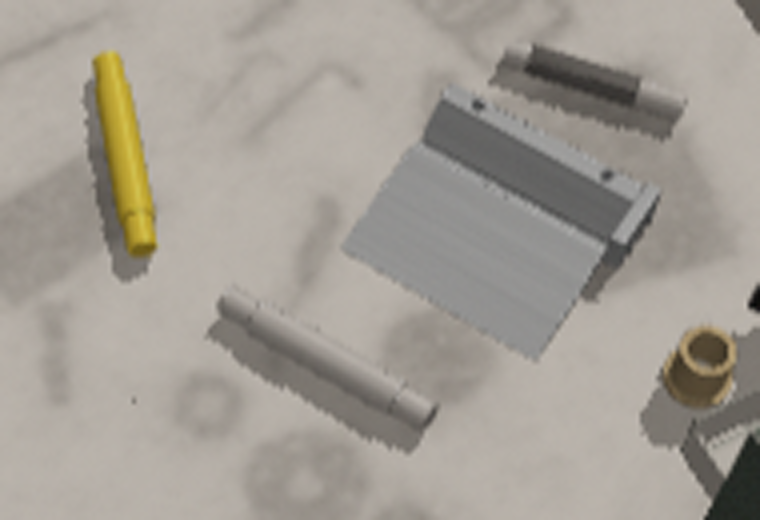

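View pics/h1.png

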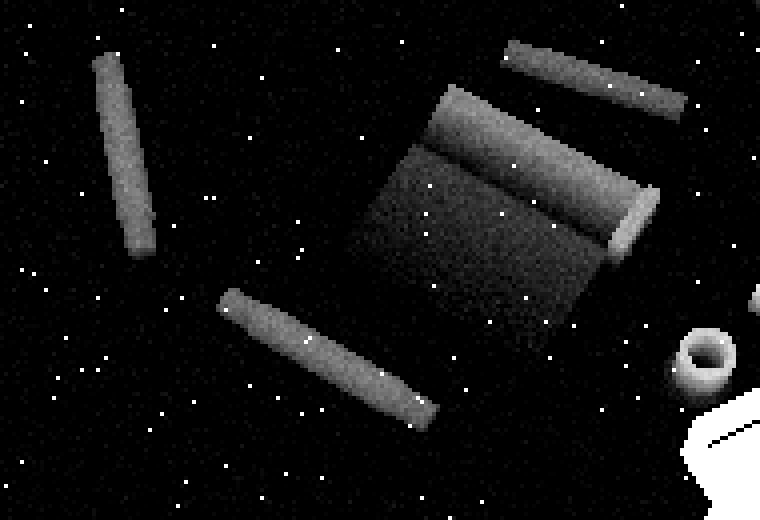

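```bash
cat >> h.py <<'E'
def ray(c,u,v,z):
    P=np.array(c['pose']); d=P[:3,:3]@[(u-c['cx'])/c['fx'],(v-c['cy'])/c['fy'],1]; o=P[:3,3]
    return o+d*(z-o[2])/d[2]
def bar(c,x0,x1,y0,y1,lo=6,hi=30):
    W=world(c); z=W[...,2]; m=np.zeros(z.shape,np.uint8)
    m[y0:y1,x0:x1]=((z>lo)&(z<hi)&(c['z_map']>0))[y0:y1,x0:x1]
    m=cv2.morphologyEx(m,cv2.MORPH_OPEN,np.ones((2,2),np.uint8))
    n,l,s,_=cv2.connectedComponentsWithStats(m); k=1+np.argmax(s[1:,4]); return W[l==k]
E
python3 - <<'E'
from h import *
c=dict(np.load('side.npz'))
R=lambda u,v,z: ray(c,(u+.5)/4-.5+230,(v+.5)/4-.5+160,z)[:2]
Rz=dict(footnear=(R(343,248,0),-90,68),footfar=(R(537,360,0),-90,-68),lipnear=(R(419,146,11),-9,68),top=(R(447,88,24),35,68),stop=(R(658,187,30),35,-78))
A=np.array([[p[1],p[2]] for p in Rz.values()],float);B=np.array([p[0] for p in Rz.values()])
a=A-A.mean(0);b=B-B.mean(0)
th=np.arctan2((a[:,0]*b[:,1]-a[:,1]*b[:,0]).sum(),(a*b).sum())
Q=np.array([[np.cos(th),-np.sin(th)],[np.sin(th),np.cos(th)]]);t=B.mean(0)-Q@A.mean(0)
print('rest',t,th,'res',np.round(A@Q.T+t-B,1).tolist())
P=bar(c,275,345,225,280);r=cv2.minAreaRect(P[:,:2].astype(np.float32));print('shaft',r,np.median(P[:,2]))
mid=P[:,:2].mean(0); d=np.linalg.svd(P[:,:2]-mid)[2][0]
s=(P[:,:2]-mid)@d; print('dir',d,np.percentile(s,[0.5,99.5]))
for q in((230,302),(424,412)): print('end', R(*q,11))
print('mid in rest',Q.T@(np.array(r[0])-t), 'dir in rest',Q.T@d,'home',Q@[0,2]+t)
E
```

```text
rest [609.32240677 101.94663098] 1.6094267672825515 res [[-0.1, -3.0], [1.5, -1.1], [-3.9, -1.9], [-0.5, 4.7], [3.0, 1.3]]
shaft ((715.234619140625, -194.5906982421875), (116.73835754394531, 476.8160705566406), 43.3538703918457) 17.57901586732646
dir [ 0.84147056 -0.54030296] [-64.59001068 393.38713201]
end [515.39808853 -59.60568049]
end [646.21456097 -53.28660138]
mid in rest [-300.40651167  -94.38067652] dir in rest [-0.57239816 -0.81997582] home [607.3238989  101.86938932]
```

The crop confirms it: the grey stepped bar at (312,251) full-frame px is the shaft. Its mid is near (581,-56), almost parallel to the groove. The rest is near (609,102), yaw about 1.61. I'll move over it for a closer look.

Request:
arm_command(rows=[30,34,8,6.5,80,33,37,8,6.5,70,33,37,5,6.5,70,33,37,0,6.5,70,33,37,0,6.5,70])

```text
clock: 0.72
eef_pos: [378.9, -322.4, 237.4]
eef_rot: [-3.141, -0.0, 0.975]
wrist_force: [0.1, 0.3, -0.2]
finger_gap: 69.7
```

Request:
arm_command(rows=[35,39,0,6.5,70,35,39,0,6.5,70,35,39,0,6.5,70,35,39,0,6.5,70,35,39,0,6.5,70])

```text
clock: 1.35
eef_pos: [554.0, -127.3, 237.2]
eef_rot: [-3.141, -0.0, 1.542]
wrist_force: [0.4, -0.3, -0.1]
finger_gap: 70.0
```

Request:
arm_command(rows=[28,24,0,4,70,0,0,0,0,70])

```text
clock: 1.6
eef_pos: [582.0, -103.0, 236.5]
eef_rot: [-3.14, -0.0, 1.611]
wrist_force: [0.5, 0.4, -0.4]
finger_gap: 70.0
```

Run:
```python
from h import *
c=snap('wrist'); cv2.imwrite('pics/w1.png',c['image']); print(np.round(c['pose'],3).tolist(),c['fx'])
s=manip.read_state(); print(s['clock'],s['eef_pos'],s['eef_rot'],s['joints'])
```

```text
[[0.999, 0.04, 0.01, 579.681], [0.041, -0.964, -0.263, -26.035], [-0.001, 0.263, -0.965, 405.43], [0.0, 0.0, 0.0, 1.0]] 345.113153072917
1.65 [ 581.20913593 -104.1408612   236.68569462] [-3.14034784e+00 -2.15439820e-04  1.60909856e+00] [-2.39264012e-01  3.77580241e-01  1.37054629e+00 -1.36008200e-04
  1.39472233e+00 -2.77542473e-01]
```

View pics/w1.png

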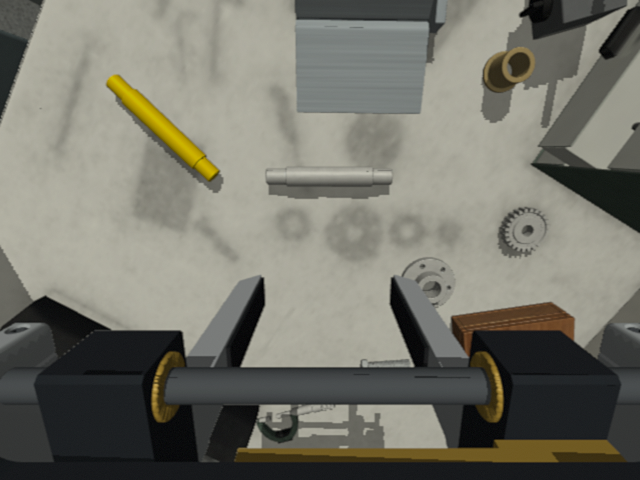

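The wrist view shows the shaft from (266,176) to (393,177). The ramp foot runs from (298,111) to (421,113), and the lip line is at about row 20.

Run:
```python
from h import *
c=dict(np.load('wrist.npz'))
f1,f2=ray(c,297.5,111.5,0),ray(c,421,114,0)
l1,l2=ray(c,296,20.5,11),ray(c,426,21,11)
print('foot',f1,f2,(f1+f2)/2,'lip',l1,l2,(l1+l2)/2)
fd=f2-f1; print('foot ang',np.degrees(np.arctan2(fd[1],fd[0])))
ld=l2-l1; print('lip ang',np.degrees(np.arctan2(ld[1],ld[0])), np.linalg.norm(fd),np.linalg.norm(ld))
W=world(c);z=W[...,2];v,u=np.indices(z.shape)
m=(z>6)&(z<26)&(v>155)&(v<200)&(u>255)&(u<405);P=W[m][:,:2]
(vx,vy,x0,y0)=cv2.fitLine(P.astype(np.float32),cv2.DIST_HUBER,0,.01,.01).ravel()
s=(P-[x0,y0])@[vx,vy];a,b=np.percentile(s,[.5,99.5]);print('shaft ang',np.degrees(np.arctan2(vy,vx)),'mid',[x0+vx*(a+b)/2,y0+vy*(a+b)/2],b-a, 'ends',[x0+vx*a,y0+vy*a],[x0+vx*b,y0+vy*b],np.percentile(z[m],95))
# lower/upper silhouette
for q in((266,176),(393,177)):print(ray(c,*q,11))
```

```text
foot [545.16746354  11.86938131   0.        ] [681.59471761  14.91286038   0.        ] [613.38109058  13.39112084   0.        ] lip [542.96429253  96.92864996  11.        ] [673.89893719 101.87283406  11.        ] [608.43161486  99.40074201  11.        ]
foot ang 1.2779674271091468
lip ang 2.162501428800874 136.46119748290988 131.02795934173994
shaft ang 2.2280724 mid [np.float64(582.9316538006955), np.float64(-55.27253793340577)] 137.81811666122104 ends [np.float64(514.0746924625696), np.float64(-57.951543061176636)] [np.float64(651.7886151388213), np.float64(-52.593532805634915)] 23.046751761664257
[511.96394902 -58.82128767  11.        ]
[654.87416818 -54.00109615  11.        ]
```

Request:
arm_command(rows=[0.4,0,-44,0,70,0.4,0,-44,0,70,0.4,0,-44,0,70,0.4,0,-40,0,70,0,0,-28,0,70])

```text
clock: 2.28
eef_pos: [581.4, -105.6, 35.7]
eef_rot: [-3.14, -0.0, 1.606]
wrist_force: [-0.4, 0.1, 0.5]
finger_gap: 70.2
```

Request:
arm_command(rows=[0,0,-10,0,70,0,0,-8,0,70,0,5,0,0,70,0,5,0,0,70,0,5,0,0,70])

```text
clock: 2.9
eef_pos: [583.0, -89.3, 20.1]
eef_rot: [3.141, 0.0, 1.608]
wrist_force: [-0.3, 0.1, 0.2]
finger_gap: 70.3
```

Request:
arm_command(rows=[0,3,-1,0,70,0,3,-1,0,70,0,3,0,0,70,0,3,0,0,70,0,3,0,0,70])

```text
clock: 3.52
eef_pos: [582.7, -74.7, 17.5]
eef_rot: [3.142, 0.0, 1.608]
wrist_force: [0.7, -0.2, 0.6]
finger_gap: 70.3
```

Request:
arm_command(rows=[-0.1,3,0,0,70,-0.1,3,0,0,70,-0.1,3,0,0,70,-0.1,3,0,0,70,-0.1,3,0,0,70])

```text
clock: 4.15
eef_pos: [582.2, -59.6, 17.4]
eef_rot: [-3.142, 0.0, 1.608]
wrist_force: [-0.1, 0.5, 0.4]
finger_gap: 69.9
```

Request:
arm_command(rows=[-0.1,3,0,0,70,-0.1,3,0,0,70,-0.1,3,0,0,70,-0.1,3,0,0,70,-0.1,3,0,0,70])

```text
clock: 4.78
eef_pos: [581.7, -44.6, 17.4]
eef_rot: [3.142, 0.0, 1.608]
wrist_force: [0.1, 0.2, 1.1]
finger_gap: 69.9
```

Run:
```python
from h import *
c=snap('side'); cv2.imwrite('pics/s2.png',cv2.resize(c['image'][130:290,210:420],None,fx=3.5,fy=3.5,interpolation=cv2.INTER_CUBIC))
s=manip.read_state(); print(s['clock'],s['eef_pos'],s['wrist_force'])
```

```text
4.825 [581.67239503 -44.23216178  17.42309865] [ 0.26933648 -0.00705203 -0.3635524 ]
```

View pics/s2.png

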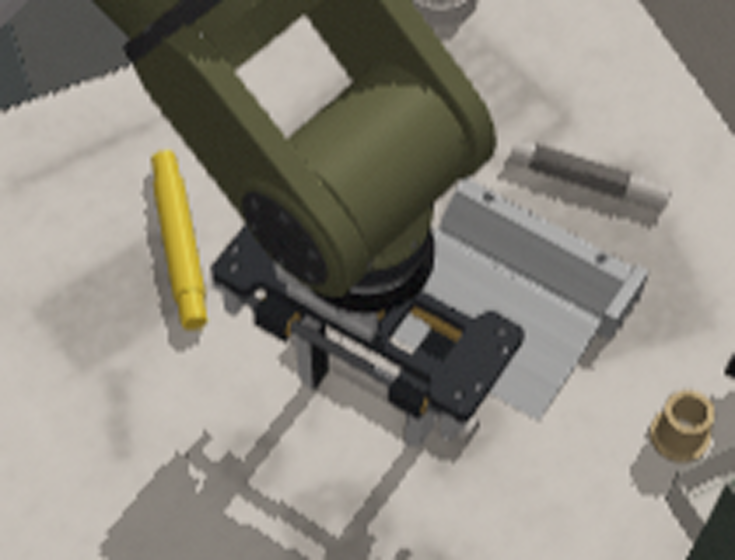

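Side view: the hand is between the ramp and the shaft's old place, and the shaft is hidden under the gripper. I'll check with wrist depth numbers.

```bash
cat >> h.py <<'E'
def shaft(ylo,yhi,zlo=6,zhi=30,lohi=(455,700)):
    c=snap('wrist'); W=world(c); z=W[...,2]
    m=(z>zlo)&(z<zhi)&(W[...,1]>ylo)&(W[...,1]<yhi)&(W[...,0]>lohi[0])&(W[...,0]<lohi[1])
    P=W[m]; vx,vy,x0,y0=cv2.fitLine(P[:,:2].astype(np.float32),cv2.DIST_HUBER,0,.01,.01).ravel()
    s=(P[:,:2]-[x0,y0])@[vx,vy];a,b=np.percentile(s,[.5,99.5]);q=lambda t:np.round([x0+vx*t,y0+vy*t],1)
    st=manip.read_state()
    print('ang',np.degrees(np.arctan(vy/vx)),'mid',q((a+b)/2),'ends',q(a),q(b),'len',b-a,'top',np.percentile(P[:,2],95),len(P),'tcp',st['eef_pos'],st['clock'],st['wrist_force'])
    return c
E
python3 - <<'E'
from h import *
shaft(-35,8)
E
```

```text
ang 1.8258104 mid [581.3 -19.9] ends [512.8 -22.1] [649.8 -17.7] len 137.1334796461552 top 23.019721883589362 10866 tcp [581.65506337 -44.39896857  17.40128037] 4.875 [-0.45631006  0.61521855 -0.15742355]
```

Request:
arm_command(rows=[-0.1,3,0,0,70,-0.1,3,0,0,70,-0.1,3,0,0,70,-0.1,3,0,0,70,-0.1,3,0,0,70])

```text
clock: 5.5
eef_pos: [581.2, -29.5, 17.4]
eef_rot: [-3.142, -0.0, 1.608]
wrist_force: [0.4, -0.4, 0.5]
finger_gap: 70.0
```

Request:
arm_command(rows=[-0.1,3,0,0,70,-0.1,3,0,0,70,-0.1,3,0,0,70,-0.1,3,0,0,70,-0.1,3,0.2,0,70])

```text
clock: 6.12
eef_pos: [580.7, -14.6, 17.6]
eef_rot: [-3.142, -0.0, 1.608]
wrist_force: [-0.0, 0.2, 1.0]
finger_gap: 70.2
```

Request:
arm_command(rows=[-0.1,3,0.3,0,70,-0.1,3,0.3,0,70,-0.1,3,0.3,0,70,-0.1,3,0.3,0,70,-0.1,3,0.3,0,70])

```text
clock: 6.75
eef_pos: [580.3, 0.3, 19.3]
eef_rot: [3.141, 0.0, 1.608]
wrist_force: [-0.7, -3.7, 3.1]
finger_gap: 70.2
```

Request:
arm_command(rows=[-0.1,3,0.3,0,70,-0.1,3,0.3,0,70,-0.1,3,0.3,0,70,-0.1,3,0.3,0,70,-0.1,3,0.3,0,70])

```text
clock: 7.38
eef_pos: [579.7, 15.4, 20.7]
eef_rot: [3.142, 0.0, 1.608]
wrist_force: [0.5, -4.3, 3.6]
finger_gap: 69.9
```

Run:
```python
from h import *
s=manip.read_state()['eef_pos'][1]
shaft(s+10,s+50,17,40)
```

```text
ang 1.612165 mid [579.3  38.8] ends [510.8  36.8] [647.9  40.7] len 137.11479411417707 top 27.50305638739715 10709 tcp [579.63458743  15.83923083  20.63658626] 7.425 [ 0.48702093 -1.78828989  1.83947732]
```

Request:
arm_command(rows=[-0.1,3,0.3,0,70,-0.1,3,0.3,0,70,-0.1,3,0.3,0,70,-0.1,3,0.3,0,70,-0.1,3,0.3,0,70])

```text
clock: 8.05
eef_pos: [579.2, 30.4, 22.2]
eef_rot: [3.142, -0.0, 1.608]
wrist_force: [0.0, -4.4, 3.9]
finger_gap: 69.7
```

Request:
arm_command(rows=[-0.1,3,0.3,0,70,-0.1,3,0.3,0,70,-0.1,3,0.3,0,70,-0.1,3,0.3,0,70,-0.1,3,0.3,0,70])

```text
clock: 8.68
eef_pos: [578.7, 45.4, 23.7]
eef_rot: [-3.142, 0.0, 1.608]
wrist_force: [-0.9, -4.5, 4.0]
finger_gap: 69.8
```

Request:
arm_command(rows=[-0.1,3,0.3,0,70,-0.1,3,0.3,0,70,-0.1,3,0.3,0,70,-0.1,2,0.2,0,70,-0.1,2,0.2,0,70])

```text
clock: 9.3
eef_pos: [578.1, 58.4, 24.9]
eef_rot: [-3.141, -0.0, 1.608]
wrist_force: [-0.4, -4.3, 2.8]
finger_gap: 70.0
```

Run:
```python
from h import *
s=manip.read_state()['eef_pos'][1]
c=shaft(s+10,s+32,20,40); cv2.imwrite('pics/w2.png',c['image'])
```

```text
ang 1.4111607 mid [577.8  81.8] ends [509.3  80.1] [646.3  83.5] len 137.10174806970227 top 32.73825775401569 10684 tcp [578.09070143  58.65973752  24.87052659] 9.35 [ 0.34693055 -1.6402283   1.95434759]
```

View pics/w2.png

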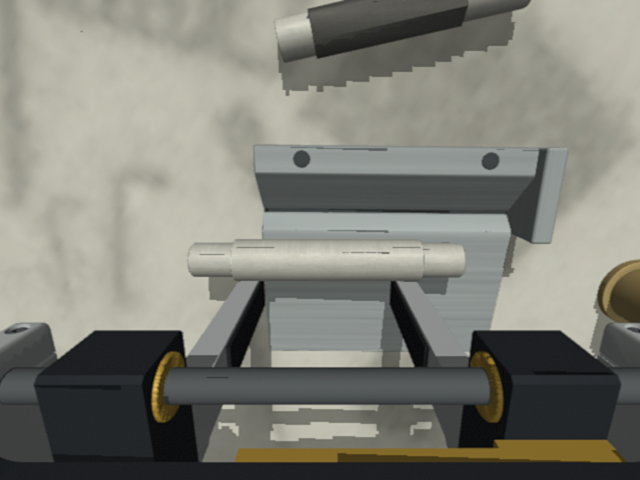

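The shaft is on the ramp, parallel to the lip at row 213 and clear of the stop. I'll push on slowly over the lip.

Request:
arm_command(rows=[-0.1,2,0.1,0,70,-0.1,2,0,0,70,-0.1,2,0,0,70,-0.1,2,0,0,70,-0.1,2,0,0,70])

```text
clock: 9.98
eef_pos: [577.6, 68.6, 25.0]
eef_rot: [-3.141, -0.0, 1.608]
wrist_force: [0.8, -1.1, 0.7]
finger_gap: 69.7
```

Request:
arm_command(rows=[-0.1,1.5,0,0,70,-0.1,1.5,0,0,70,-0.1,1.5,0,0,70,-0.1,1.5,0,0,70])

```text
clock: 10.48
eef_pos: [577.2, 74.4, 25.0]
eef_rot: [-3.141, -0.0, 1.608]
wrist_force: [-0.1, -0.8, 0.5]
finger_gap: 70.0
```

Run:
```python
from h import *
s=manip.read_state()['eef_pos'][1]
c=shaft(s+10,s+35,20,40); cv2.imwrite('pics/w3.png',c['image'])
```

```text
ang 0.041787956 mid [597.6 102.3] ends [508.6 102.2] [686.6 102.3] len 177.9802363801568 top 30.465049710682763 9328 tcp [577.22319266  74.54865614  24.99297473] 10.525 [ 0.55562752 -0.35251158 -0.19960452]
```

View pics/w3.png

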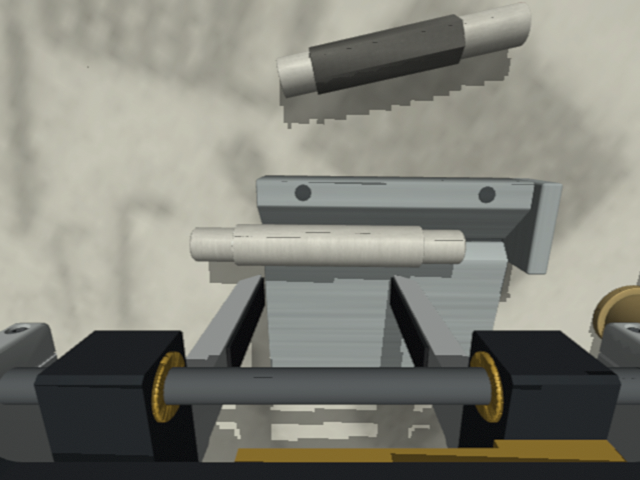

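Run:
```python
from h import *
c=dict(np.load('wrist.npz'));W=world(c)
for r in range(218,276,3):
  print(r,*[np.round(np.median(W[r,a:b],0),1) for a,b in((205,228),(280,300),(380,410))])
```

```text
218 [513.5 110.8   0.7] [556.9 115.7  16.6] [610.9 117.9  17.5]
221 [513.4 109.    0.7] [556.6 113.7  14.6] [612.  115.9  15.3]
224 [5.134e+02 1.073e+02 5.000e-01] [556.4 111.8  13.2] [612.7 113.8  13.3]
227 [513.6 105.6   1. ] [557.8 111.9  21.4] [611.3 113.7  20.4]
230 [519.6 108.8  20.9] [557.6 110.9  23.8] [610.3 112.7  22.8]
233 [520.3 107.7  22.9] [557.8 109.7  25.3] [610.5 111.5  24.6]
236 [521.  106.8  25. ] [557.9 108.5  26.4] [610.4 110.4  26.1]
239 [520.8 105.3  25.6] [558.6 107.4  28. ] [610.3 109.1  27.2]
242 [521.2 104.   26.5] [558.  105.8  28. ] [610.4 107.8  27.9]
245 [521.1 102.6  27.1] [558.2 104.4  28.5] [610.3 106.4  28.3]
248 [520.9 100.9  26.9] [558.1 102.9  28.5] [610.6 104.9  28.9]
251 [521.5  99.4  27.1] [558.2 101.5  29.2] [610.7 103.3  28.8]
254 [520.5  97.7  26.5] [558.2  99.7  28.7] [610.7 101.8  28.8]
257 [520.5  95.7  25.5] [558.3  98.2  28.7] [610.4 100.2  28.7]
260 [519.4  93.6  23.8] [558.1  96.3  27.8] [610.6  98.4  28. ]
263 [5.119e+02 8.360e+01 3.000e-01] [558.  94.  26.] [611.5  96.4  26.7]
266 [5.119e+02 8.180e+01 5.000e-01] [556.5  87.3  11.4] [611.6  94.   24.5]
269 [512.1  80.    0.6] [556.5  85.5  11.4] [615.1  87.7  11.3]
272 [511.6  78.1   0.7] [556.4  83.6  10.7] [615.4  85.8  11.1]
275 [511.3  76.2   0.8] [556.5  81.7  10.5] [614.9  84.   10.8]
```

Top of the shaft is at z 28.8 along its whole length, where seated is 28.5 and on the lip would be 33. So it is in the groove, parallel, with its near end at about x 507. Next I retreat and go round to the free end with the fingers closed.

Request:
arm_command(rows=[0,-6,0,0,70,0,-8,0,0,70,0,0,25,0,70,0,0,35,0,40,-30,12,0,0,0])

```text
clock: 11.15
eef_pos: [549.0, 71.3, 87.5]
eef_rot: [3.137, -0.0, 1.606]
wrist_force: [0.4, 0.3, -0.1]
finger_gap: 53.4
```

Request:
arm_command(rows=[-30,12,0,0,0,-30,12,0,0,0,-9,2,0,0,0,0,0,0,0,0,0,0,0,0,0])

```text
clock: 11.78
eef_pos: [479.2, 97.8, 85.1]
eef_rot: [3.141, 0.0, 1.608]
wrist_force: [-0.1, -0.0, 0.1]
finger_gap: 3.6
```

Run:
```python
from h import *
s=manip.read_state();print(s['eef_pos'],s['finger_gap'],s['clock'])
c=snap('wrist');cv2.imwrite('pics/w4.png',c['image'])
W=world(c);m=(W[...,2]>22)&(W[...,2]<31)&(W[...,0]>490)&(W[...,0]<530)&(W[...,1]>85)&(W[...,1]<115)
P=W[m];print(len(P),np.percentile(P[:,0],[0.5,2,5]),np.median(P[P[:,0]<515],0))
```

```text
[479.18138515  97.81658975  85.12755954] 3.5584644409708073 11.775
742 [507.51665175 507.66585197 508.27608708] [510.98483317 101.68397765  25.74992389]
```

View pics/w4.png

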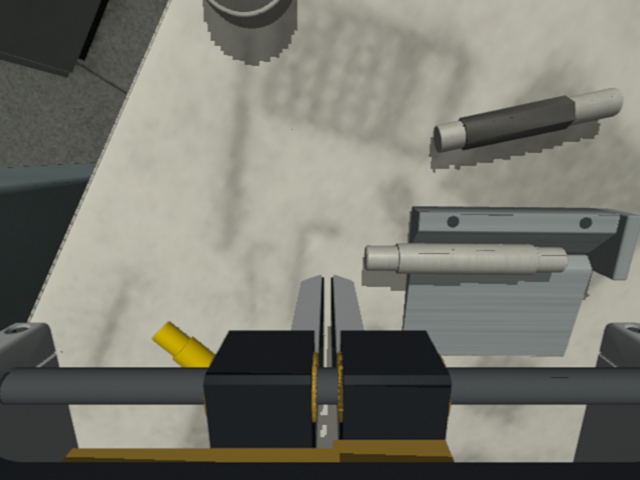

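The shaft lies in the groove with its near end at (365,258) px, x ≈ 507.5. The fingers are nearly closed and clear of it, with the yellow bar at (185,345) well away. Descend and push.

Request:
arm_command(rows=[0,1,-25,0,0,0,1,-25,0,0,0,0,-15,0,0,3,0,0,0,0,3,0,0,0,0])

```text
clock: 12.45
eef_pos: [485.1, 100.2, 20.8]
eef_rot: [3.14, -0.0, 1.608]
wrist_force: [-0.1, -0.7, 0.5]
finger_gap: 0.3
```

Request:
arm_command(rows=[3,0.1,0,0,0,3,0.1,0,0,0,3,0.1,0,0,0,3,0.1,0,0,0,2,0.1,0,0,0])

```text
clock: 13.08
eef_pos: [498.1, 100.7, 20.0]
eef_rot: [-3.141, 0.0, 1.608]
wrist_force: [-3.4, -1.1, 3.1]
finger_gap: 0.3
```

Request:
arm_command(rows=[2,0.1,0,0,0,2,0.1,0,0,0,2,0.1,0,0,0,2,0.1,0,0,0,2,0.1,0,0,0])

```text
clock: 13.7
eef_pos: [508.4, 101.2, 20.0]
eef_rot: [-3.142, 0.0, 1.608]
wrist_force: [-3.7, -2.1, 0.9]
finger_gap: 0.7
```

Pushing at about 4 N. I expect contact with the stop near TCP x ≈ 527.

Request:
arm_command(rows=[2,0.1,0,0,0,2,0.1,0,0,0,2,0.1,0,0,0,2,0.1,0,0,0,2,0.1,0,0,0])

```text
clock: 14.32
eef_pos: [518.4, 101.8, 20.0]
eef_rot: [-3.142, -0.0, 1.608]
wrist_force: [-3.6, -1.3, 1.0]
finger_gap: 0.2
```

Request:
arm_command(rows=[1,0,0,0,0,1,0,0,0,0,1,0,0,0,0,1,0,0,0,0])

```text
clock: 14.82
eef_pos: [522.4, 101.8, 20.0]
eef_rot: [3.142, -0.0, 1.608]
wrist_force: [-2.8, 0.3, 1.1]
finger_gap: 0.6
```

Request:
arm_command(rows=[1,0,0,0,0,1,0,0,0,0,1,0,0,0,0])

```text
clock: 15.2
eef_pos: [524.7, 101.8, 20.0]
eef_rot: [-3.14, -0.0, 1.608]
wrist_force: [-11.5, 0.1, 8.1]
finger_gap: 0.1
```

Run:
```python
from h import *
c=snap('wrist');W=world(c);s=manip.read_state();print(s['eef_pos'],s['wrist_force'])
cv2.imwrite('pics/w5.png',c['image'])
m=(W[...,2]>22)&(W[...,2]<31)&(W[...,0]>490)&(W[...,0]<690)&(W[...,1]>92)&(W[...,1]<108)
P=W[m];h,e=np.histogram(P[:,0],np.arange(490,690,4));print(list(zip(e.astype(int),h)))
m=(W[...,2]>28.5)&(W[...,2]<33)&(W[...,0]>640)&(W[...,0]<720)&(W[...,1]>95)&(W[...,1]<138)
print('stop top',np.percentile(W[m][:,0],[1,5,50,95]))
```

```text
[524.61350903 101.80558211  19.97327666] [-8.18912251  0.41054881  4.46407988]
[(np.int64(490), np.int64(0)), (np.int64(494), np.int64(0)), (np.int64(498), np.int64(0)), (np.int64(502), np.int64(0)), (np.int64(506), np.int64(0)), (np.int64(510), np.int64(0)), (np.int64(514), np.int64(0)), (np.int64(518), np.int64(0)), (np.int64(522), np.int64(0)), (np.int64(526), np.int64(0)), (np.int64(530), np.int64(0)), (np.int64(534), np.int64(0)), (np.int64(538), np.int64(100)), (np.int64(542), np.int64(186)), (np.int64(546), np.int64(189)), (np.int64(550), np.int64(175)), (np.int64(554), np.int64(184)), (np.int64(558), np.int64(213)), (np.int64(562), np.int64(193)), (np.int64(566), np.int64(196)), (np.int64(570), np.int64(197)), (np.int64(574), np.int64(192)), (np.int64(578), np.int64(191)), (np.int64(582), np.int64(185)), (np.int64(586), np.int64(176)), (np.int64(590), np.int64(181)), (np.int64(594), np.int64(182)), (np.int64(598), np.int64(170)), (np.int64(602), np.int64(170)), (np.int64(606), np.int64(170)), (np.int64(610), np.int64(167)), (np.int64(614), np.int64(175)), (np.int64(618), np.int64(170)), (np.int64(622), np.int64(165)), (np.int64(626), np.int64(171)), (np.int64(630), np.int64(161)), (np.int64(634), np.int64(164)), (np.int64(638), np.int64(154)), (np.int64(642), np.int64(154)), (np.int64(646), np.int64(159)), (np.int64(650), np.int64(151)), (np.int64(654), np.int64(75)), (np.int64(658), np.int64(127)), (np.int64(662), np.int64(141)), (np.int64(666), np.int64(127)), (np.int64(670), np.int64(128)), (np.int64(674), np.int64(179)), (np.int64(678), np.int64(183)), (np.int64(682), np.int64(24))]
stop top [640.57843645 642.01302864 677.33811055 681.46223783]
```

View pics/w5.png

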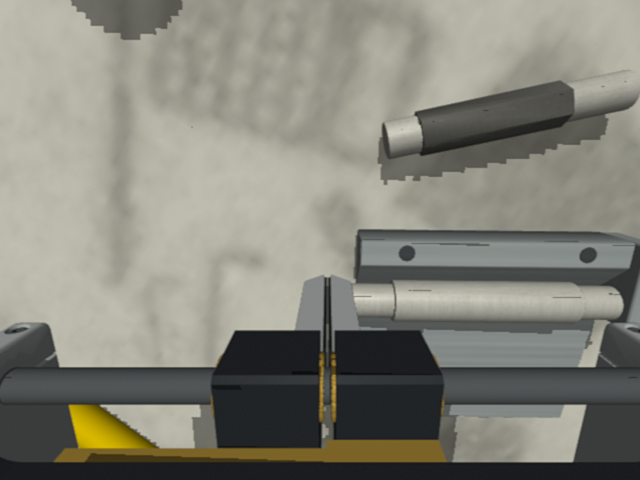

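The force jumped to 11.5 N with no gap showing between shaft and stop. I'll press a little more to tell the stop from stick-slip.

Request:
arm_command(rows=[0.7,0,0,0,0,0.7,0,0,0,0,0,0,0,0,0])

```text
clock: 15.62
eef_pos: [524.7, 101.8, 19.9]
eef_rot: [-3.136, 0.0, 1.608]
wrist_force: [-18.3, 0.1, 13.1]
finger_gap: 0.3
```

Request:
arm_command(rows=[0.8,0,0,0,0,0,0,0,0,0])

```text
clock: 15.88
eef_pos: [524.8, 101.8, 19.8]
eef_rot: [-3.135, 0.0, 1.608]
wrist_force: [-25.1, -0.2, 16.1]
finger_gap: 0.5
```

At 25 N it does not move, so it is on the stop. Back straight off, then lift away.

Request:
arm_command(rows=[-2,0,0,0,0,-6,0,0,0,0,-15,0,0,0,0,-15,0,0,0,0,0,0,20,0,0])

```text
clock: 16.5
eef_pos: [488.3, 101.7, 39.4]
eef_rot: [-3.14, 0.0, 1.608]
wrist_force: [1.3, -0.2, -0.1]
finger_gap: 0.5
```

Request:
arm_command(rows=[0,0,40,0,0,0,0,50,0,0,15,-30,50,0,0,30,-40,10,0,0,30,-40,0,0,0])

```text
clock: 17.12
eef_pos: [565.9, -9.5, 191.8]
eef_rot: [3.138, 0.0, 1.609]
wrist_force: [1.1, 0.3, 0.1]
finger_gap: 0.4
```

Request:
arm_command(rows=[20,-30,0,0,0,0,0,0,0,0,0,0,0,0,0])

```text
clock: 17.5
eef_pos: [584.3, -37.9, 190.0]
eef_rot: [3.141, -0.0, 1.608]
wrist_force: [0.2, 0.2, -0.0]
finger_gap: 0.1
```

Run:
```python
from h import *
c=snap('wrist');W=world(c);s=manip.read_state();print(s['clock'],s['eef_pos'],s['wrist_force'],s['qd'])
cv2.imwrite('pics/w6.png',c['image'])
m=(W[...,2]>22)&(W[...,2]<31)&(W[...,0]>490)&(W[...,0]<640)&(W[...,1]>92)&(W[...,1]<108)
P=W[m];print('near end',np.percentile(P[:,0],[.5,2]),'top',np.percentile(P[:,2],95))
```

```text
17.55 [584.21390046 -37.53456726 190.11950202] [0.0049796  0.05831087 0.09822231] [ 0.00615888 -0.00644741 -0.00051661  0.00011087  0.00235512 -0.00291838]
near end [538.45455547 540.22809861] top 29.739366397854894
```

View pics/w6.png

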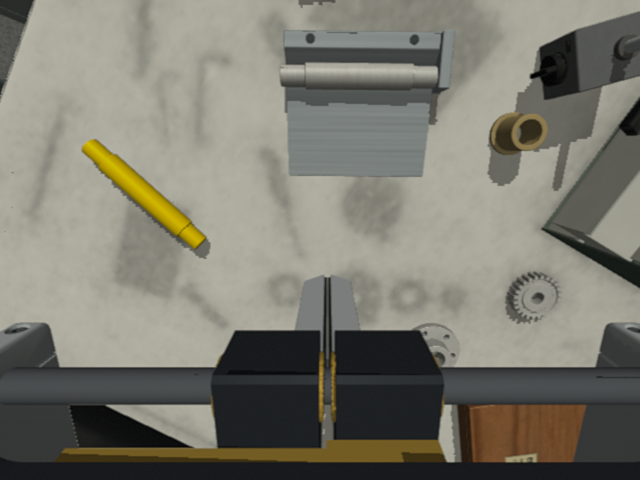

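The shaft lies in the groove from (280,76) to (438,74), touching the stop plate at (445,60). Its free end is just past the open end of the rest, and the bystanders in view are where they were. I'm handing it in.

```bash
python3 -c "
from cell import manip; print(manip.sign_off())"
```

```text
the job is handed in; nothing more can be done
None
```

The shaft is lying in the vee groove against the end stop, and I handed the job in at about 17.6 s of the 48 s allowed. I rolled it up the ramp with two spread fingertips, using about 4 N, until it dropped into the groove. I then slid it along with the closed fingers against its free end, at about 3 to 4 N. At the stop the force rose to 25 N with almost no further movement.

**Last checks:**
- **Seated:** the top of the shaft read 28.8 mm along its length just after it dropped in. After the push it read 29.7 mm with a cruder measure. The expected height is 28.5 mm, against 33 mm if it were still on the lip.
- **Against the stop:** the free end is at x ≈ 539 mm, against about 540 mm predicted from the rest's measured position. The last picture shows no gap at the stop.
- **Clear:** the wrist force is about zero, and the gripper is roughly 190 mm above the bench, away from the shaft.
- **Bystanders:** those in the last picture look undisturbed. The ring gauge, micrometer and bolt were out of that view and not checked again, but the arm did not go near them.

No checks failed. I viewed 10 pictures.

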